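# Unlock the kibble bin and hold the spring lock open

### The arm

A 6-joint arm with a two-finger parallel gripper is mounted at the origin on the work surface. World frame = base frame: x ahead of the robot, y to its left, z up, the work surface at z = 0. Lengths are in m, angles in degrees, forces in N, time in s.
With the tool pointing down it reaches from about 0.4 to 0.825 m from the base axis. Payload 7 kg.
Tool frame: the origin (TCP) lies at the very end of the fingers, on their centre line; the grasp point (between the pads) lies 19 mm behind it; y points along the fingers, x is the direction in which the jaws open and shut, and the axes are right-handed (so a half turn about y gives the same grasp; the last joint's range is limited). The gripper opens to 88 mm and grips with 3 to 60 N. Pads are 19 mm wide; open, the fingers measure 130 mm over their backs; the gripper's body (78 mm by 193 mm) begins 47 mm behind the grasp point.
Start: joints at [89.731, 20.546, 0.682, 0, -70.136, -16.507], TCP at [0.195, 0.646, 0.227] pointing down, gripper open.
Joint ranges: [-176.03, 176.03], [-82.01, 121.73], [-58.28, 71.71], [-173.87, 95.51], [-174.79, -0.11], [-173.66, 173.66]. Speed limits (degrees/s): [136.94, 136.94, 172.46, 180, 180, 180].

### API

Orientations are given as [roll, pitch, yaw] about the fixed x, y, z axes, in that order (R = Rz(yaw) Ry(pitch) Rx(roll)).
In Python, from plant import ctrl gives the robot as it stands.
- The arm moves only by the shell command python3 -m crank 'ROWS'. ROWS is JSON, a list that holds one entry, the list of rows, each a list of 5 numbers: the closure, from -1 (fully open) to 1 (shut), then the shift along the tool's x, y, z in mm, then the turn about the tool's y in rad. In form: [[[claw, x, y, z, turn], ...]]. A call has 1 to 12 rows; each row is the pose to reach, as a shift and turn from the pose commanded when the call began, along the tool's axes at that moment; what a row does not reach only later rows make up. A row lasts 1/8 s, in which the tool goes at most 62.5 mm and 10.7 degrees, less where a joint would pass 70% of its speed; a pose out of reach is approached as far as the arm can. A call with a gripper value outside its range is refused whole. The fingers move at their own pace and stop on an object; the grip force is fixed at half the most. Time passes only in rows, so rows that repeat a pose let the fingers close. It gives the time, the measured TCP pose, the force and the opening at its end, in the units of the state.
- ctrl.get_obs(): the state, without advancing time (a new reading comes with each control period).
- ctrl.snapshot(name): name is "side" or "top" or "wrist"; returns the picture (384x512x3 uint8, red, green, blue); there is no depth.
- ctrl.camera_model(name): a dict with "fx", "fy", "cx", "cy" (pixels), "origin" and "orientation" of the camera in the world; the wrist camera has in their place "hand_eye" (4x4, takes a point from camera to tool coordinates, whose origin is the TCP and whose axes are the tool frame's). Camera axes: x right, y down, z forward; pixel columns grow to the right and rows downward; lengths in m; the calibration is good to about 2 mm. A picture is of the moment at which its call begins: read the wrist's pose just before it. camera_model takes no time and is no camera call.
- ctrl.close_job(): hands the job in, once; it reports no verdict.
Trained networks look in the newest picture that a camera, given by its name, has taken for a name from the list of things; names that differ only in an ending like _2 or _b are one class to them, and where a whole thing is asked for, a point or a joint stands for the part that bears it (a point fixed in the world has none). Each returns a list of dicts, best first, with "confidence" (0 to 1); they miss things now and then, are a little off and sometimes report something else, mostly with a low value. They report only what shows in the picture. A call takes as long as a camera call. They do not tell look-alikes from the thing itself.
- ctrl.find_in(camera, name): "extent" ([left, top, width, height] in pixels, round what is visible of it).
The state is a dict: "clock": time; "joint_pos": joint angles; "qvel": joint speeds; "tau": joint torques, N m; "tool_pos": TCP position; "orientation": TCP orientation; "force": force on the tool from outside, world axes, zero at the start; "moment": the same for the moment, N m; "opening": finger opening in m.
Only numpy, scipy, OpenCV 4.12 (cv2) and the standard library are available. Lean on these libraries where they do the work, as an engineer would, in place of code of your own. Each camera call takes 0.05 s, during which the arm holds its last target.

### The job

Lift the clear cover off the key dish by its wooden knob and set it upright on the cork mat. Then take the yellow-headed key, ease it past the sticky pins all the way into the lock on top of the kibble bin, turn it a quarter turn clockwise (seen from above) against the spring, and finish still holding it turned, so the bolt stays drawn back. Leave the other things on the counter where they are.

Things in the scene. Friction and masses are not known exactly. Their poses are not given: they have to be found in the camera images.
- cover_knob (a point): Middle of the round wooden knob (28 mm diameter, top 12 mm higher) on the clear cover, a hollow bell 110 mm wide, open below; mass about 0.2 kg. The bell's top is 22 mm below this point, its bottom rim 118 mm below. It stands loose over the key on the dish, inside a 4 mm high lip; lift straight up 100 mm or more to clear the key. z is up along its axis.
- cork_mat: Round cork mat, 170 mm in diameter and 4 mm thick, fixed flat on the counter; origin at the centre of its underside, on the counter.
- dish: Blue ceramic dish, 136 mm in diameter, fixed; origin at the centre of its underside, on the counter. In its middle is a wooden post 44 x 34 mm, its top 42 mm above the counter, with a slot in which the key stands upright, tip down, with about 1 mm of play. Lift the key 40 mm or more to clear it.
- key_head (a point): Grip point in the key's yellow head, on the key's axis. Head 28 mm wide along its x, 10 mm thick along its y (pinch across y), from 24 mm below this point to 23 mm above. Beneath it a collar 24 mm in diameter, its underside 27 mm below this point. z is up. The key is loose, about 45 g, the same both ways round (half turn about z).
- key_tip (a point): Tip of the key, on its axis, 57 mm below key_head, same axes. The flat steel bit reaches from the tip 18 mm up: 16 mm wide along x, 5 mm thick along y, rounded at the tip. Above it is a thin round stem 12 mm long, then the collar.
- keyhole (a point): Centre of the keyhole, level with the lock's brass top face 146 mm above the counter. Slot 18 mm along own x, 7 mm along y, chamfered; z up. The key goes straight down, its x along the slot's x. From 8 mm down the slot is 17.3 x 6.3 mm. Two sticky spring pins bar the tip 17 to 28 mm down: push 5 to 16 N, wiggling yaw. Home: collar on the face, tip 30 mm down.
- lock_turn (a joint): Turn of the lock plug, rad: 0 at rest, growing clockwise seen from above, stop at 1.75. A spring (about 0.07 N m at a quarter turn) turns it back. It lags the key by about 0.1 rad of play. The key can turn only within about 4 mm of home, and cannot be pulled out when turned.
- bin: White counter-top tilt-out kibble bin with green front, 180 x 180 mm, 110 mm high, fixed; origin at the centre of its underside, z up, front towards its own -x. On its top stands the lock case, 62 x 62 x 36 mm, centred 10 mm from the bin's middle towards the front, with a brass bolt.
- bowl: Red ceramic dog bowl, 156 mm in diameter, 55 mm high, origin under its centre. Leave it alone.
- treat_jar: Clear treat jar with a black flip-top, 108 mm in diameter, 155 mm high, origin under its centre. Leave it alone.
- scoop: Stainless scoop, tray 85 x 60 x 35 mm with a handle to its own -x reaching 146 mm from its origin under the tray's centre. Leave it alone.
- brush: Black dog brush, 120 x 55 x 38 mm with a handle to its own -x reaching 155 mm from its origin under the head's centre. Leave it alone.
- shampoo: Blue bottle, 64 mm in diameter, 170 mm high, origin under its centre. Leave it alone.
There are look-alikes about, which are no part of the job. Leave any pink, purple or turquoise look-alike of the part that bears cover_knob alone.

How it is judged (in metres and radians):
On the way, in this order (a step that is already met when the one before it is completed fails the run):
1. the cover stands upright on the cork mat, let go (horizontal distance between cover_knob and cork_mat below 0.04 m and height (world z) of cover_knob between 0.115 and 0.13 m and angle between cover_knob's own z axis and vertical below 0.1 rad and contact force between the fingers and cover below 0.3 N), for 0.2 s.
2. the key is fully home in the lock, not yet turned (horizontal distance between key_tip and keyhole below 0.004 m and z of key_tip in the frame of keyhole below -0.0265 m and angle between key_head's own z axis and vertical below 0.12 rad and value of joint lock_turn below 0.4 rad), for 0.1 s.
At the end, for the whole second after the job is handed in: Key home (tip 26.5 mm or more below the lock face, within 4 mm of its axis, upright to 0.12 rad), plug held turned 1.3 rad or more with the fingers on the key; the cover stands upright on the cork mat, within 40 mm of its centre, untouched (all of step 1 and horizontal distance between key_tip and keyhole below 0.004 m and z of key_tip in the frame of keyhole below -0.0265 m and angle between key_head's own z axis and vertical below 0.12 rad and value of joint lock_turn between 1.3 and 1.8 rad and contact force between the fingers and key above 1 N); the arm keeps its last pose, push and grip.
It fails at once if a bystander on the counter is pushed more than 25 mm or knocked over (distance of any of bowl, treat_jar, scoop, brush, shampoo from where it was at the start of the episode above 0.025 m or angle between any of bowl, treat_jar, scoop, brush, shampoo's own z axis and vertical above 0.5 rad).
It also fails if it takes over 67 s, if anything falls off the work surface, if the arm or the gripper's body presses on something with over 40 N, if the wrist force passes 120 N, or if a joint passes its speed limit or range.

## Working session

There is one attempt and no reset: what is moved stays moved. The work goes in short steps, Python scripts to look and compute and a shell command to move; the robot and the scene stay as the last step left them, time stands still between calls to the robot, and variables do not carry over. Pictures are saved under pics/ and viewed, and the job is handed in when it is done.

```bash
ls; mkdir -p pics; python3 - <<'E'
from plant import ctrl
import cv2
print(ctrl.get_obs())
for n in ("side","top","wrist"):
    im=ctrl.snapshot(n); cv2.imwrite(f"pics/{n}0.png",im[:,:,::-1]); print(n,ctrl.camera_model(n))
E
```

```text
pics
{'clock': 0.0, 'joint_pos': array([ 8.97311476e+01,  2.05894096e+01,  6.32689020e-01, -2.06341998e-02,
       -7.01345861e+01, -1.65061768e+01]), 'qvel': array([-0.03213618,  0.0681222 ,  0.00508071,  0.06564429,  0.0691736 ,
        0.09124625]), 'tau': array([ 1.24740716e-03, -5.82712591e+01,  2.93045032e+01,  6.99658424e+00,
        6.97313400e-03, -1.45112463e-04]), 'tool_pos': array([0.19470437, 0.64579247, 0.22563568]), 'orientation': array([-8.99926536e+01, -9.30555408e-02, -1.06782062e+02]), 'force': array([ 0.12192003, -0.34372824, -0.15562609]), 'moment': array([ 0.02519115, -0.05533551,  0.01053392]), 'opening': 0.08776116037283703}
side {'fx': 482.74148007790706, 'fy': 482.74148007790706, 'cx': 254.05972401020463, 'cy': 187.6436430805878, 'origin': array([0.15920022, 1.29394556, 1.464955  ]), 'orientation': array([-134.78140875,    0.61452389, -166.02611275])}
top {'fx': 358.45128856208424, 'fy': 358.45128856208424, 'cx': 256.8618414670068, 'cy': 195.11128998642295, 'origin': array([ 0.45020442, -0.01195467,  1.25289794]), 'orientation': array([-176.30274752,    1.30512487,  -91.11617178])}
wrist {'fx': 282.65825809108935, 'fy': 282.65825809108935, 'cx': 255.3740640473926, 'cy': 190.84604266179727, 'hand_eye': array([[ 9.99999856e-01, -1.02512060e-04, -5.26206653e-04,
        -8.50522581e-04],
       [ 4.68784267e-04, -3.08980566e-01,  9.51068236e-01,
        -1.57602481e-01],
       [-2.60083594e-04, -9.51068346e-01, -3.08980474e-01,
         8.47719771e-02],
       [ 0.00000000e+00,  0.00000000e+00,  0.00000000e+00,
         1.00000000e+00]])}
```

View pics/side0.png

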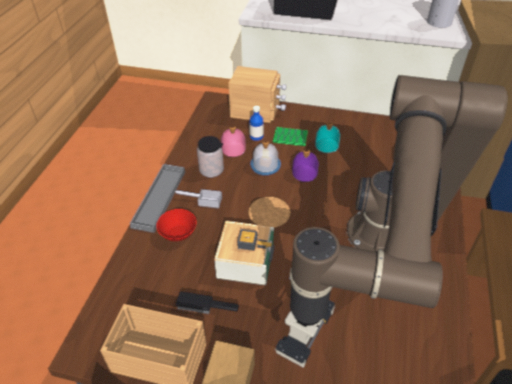

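View pics/top0.png

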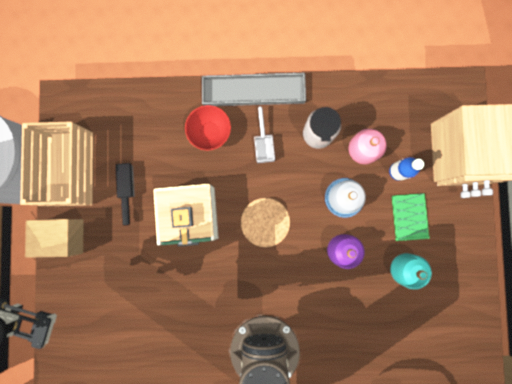

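View pics/wrist0.png

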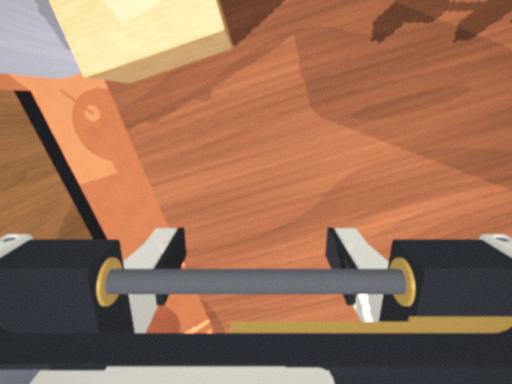

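```bash
cat > h.py <<'E'
from plant import ctrl
import numpy as np, cv2
from scipy.spatial.transform import Rotation as R
def cam(n,obs=None):
    m=ctrl.camera_model(n); K=np.array([[m['fx'],0,m['cx']],[0,m['fy'],m['cy']],[0,0,1]])
    if n=='wrist':
        o=obs or ctrl.get_obs(); T=np.eye(4);T[:3,:3]=R.from_euler('xyz',o['orientation'],degrees=True).as_matrix();T[:3,3]=o['tool_pos']
        T=T@m['hand_eye']; return K,T[:3,:3],T[:3,3]
    return K,R.from_euler('xyz',m['orientation'],degrees=True).as_matrix(),np.array(m['origin'])
def ray(n,u,v,obs=None):
    K,Rm,o=cam(n,obs); d=Rm@np.linalg.solve(K,[u,v,1.]); return o,d/np.linalg.norm(d)
def atz(n,u,v,z,obs=None):
    o,d=ray(n,u,v,obs); return o+d*(z-o[2])/d[2]
def tri(rays):
    A=0;b=0
    for o,d in rays:
        P=np.eye(3)-np.outer(d,d);A=A+P;b=b+P@o
    x=np.linalg.solve(A,b); return x,[float(np.linalg.norm((np.eye(3)-np.outer(d,d))@(x-o))) for o,d in rays]
def proj(n,p,obs=None):
    K,Rm,o=cam(n,obs); q=K@(Rm.T@(np.asarray(p,float)-o)); return q[:2]/q[2]
def toolR(obs): return R.from_euler('xyz',obs['orientation'],degrees=True).as_matrix()
E
python3 - <<'E'
from h import *
ctrl.snapshot("side");
for c in ("side","top"):
  ctrl.snapshot(c)
  for n in ("cover_knob","cork_mat","dish","key_head","keyhole","bin"):
    for r in ctrl.find_in(c,n): print(c,n,r)
print(ctrl.get_obs()['clock'])
E
```

```text
side cover_knob {'extent': [255.3, 142.6, 21.1, 31.2], 'confidence': 0.89}
side cover_knob {'extent': [314.0, 121.7, 28.0, 32.8], 'confidence': 0.81}
side cover_knob {'extent': [219.7, 128.9, 25.4, 28.7], 'confidence': 0.8}
side cover_knob {'extent': [293.3, 150.2, 28.4, 33.5], 'confidence': 0.65}
side cork_mat {'extent': [248.4, 196.1, 42.3, 29.9], 'confidence': 0.7}
side cork_mat {'extent': [159.3, 206.3, 39.6, 34.8], 'confidence': 0.48}
side dish {'extent': [251.7, 158.9, 28.6, 13.9], 'confidence': 0.54}
side bin {'extent': [212.9, 224.0, 61.0, 58.2], 'confidence': 0.84}
top cover_knob {'extent': [391.1, 256.2, 42.4, 31.6], 'confidence': 0.83}
top cover_knob {'extent': [326.4, 180.8, 39.9, 31.3], 'confidence': 0.76}
top cover_knob {'extent': [344.6, 126.5, 40.5, 38.9], 'confidence': 0.68}
top cover_knob {'extent': [329.8, 233.4, 33.4, 36.7], 'confidence': 0.59}
top cover_knob {'extent': [110.6, 163.7, 23.1, 63.5], 'confidence': 0.54}
top cover_knob {'extent': [240.8, 196.5, 44.9, 51.8], 'confidence': 0.27}
top cork_mat {'extent': [241.4, 198.9, 45.8, 46.9], 'confidence': 0.89}
top dish {'extent': [327.6, 177.0, 26.4, 37.8], 'confidence': 0.63}
top key_head {'extent': [254.9, 111.3, 15.1, 56.7], 'confidence': 0.74}
top keyhole {'extent': [155.2, 184.6, 64.0, 61.4], 'confidence': 0.94}
top keyhole {'extent': [114.4, 164.6, 18.4, 60.5], 'confidence': 0.17}
top bin {'extent': [153.1, 186.4, 63.2, 58.8], 'confidence': 0.62}
0.9
```

The candidates for the cover in the top picture are pink (367,146), clear/white on the blue dish (345,197), purple (346,251) and turquoise (411,271). The description fits the clear one on the blue dish, so I'll confirm it in an enlarged crop.

```bash
python3 - <<'E'
import cv2,numpy as np
t=cv2.imread('pics/top0.png');s=cv2.imread('pics/side0.png')
a=cv2.resize(t[165:230,310:380],(390,362),interpolation=cv2.INTER_CUBIC)
b=cv2.resize(s[135:180,240:290],(400,360),interpolation=cv2.INTER_CUBIC)
c=np.zeros((362,800,3),np.uint8);c[:,:390]=a;c[:360,395:795]=b;cv2.imwrite('pics/c1.png',c)
a=cv2.resize(t[175:255,145:225],(400,400),interpolation=cv2.INTER_CUBIC)
b=cv2.resize(s[215:290,205:285],(395,400),interpolation=cv2.INTER_CUBIC)
cv2.imwrite('pics/c2.png',np.hstack([a,b]))
E
```

```text
(no output)
```

View pics/c1.png

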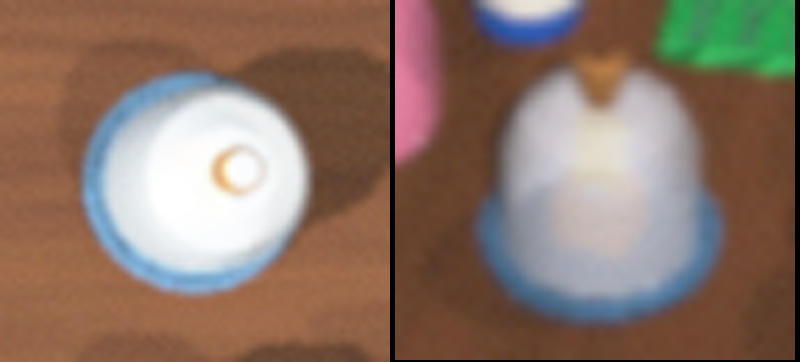

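View pics/c2.png

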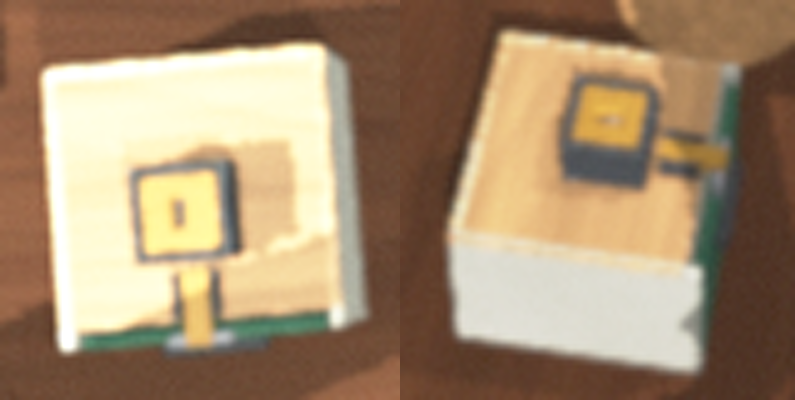

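The crop shows a transparent bell on the blue dish with the post and key visible inside and a wooden knob on top: knob at about (354,195) in top and (266,144) in side. The bin's keyhole is at about (180.6,217.6) in top, with its slot running along image-vertical.

```bash
python3 - <<'E'
from h import *
print('knob',tri([ray('top',353.5,195.2),ray('side',266,144.8)]))
print('z.12.',atz('top',353.5,195.2,.125))
# dish: outline in top crop: left 85 right ~305?, top 72 bottom 292
print('dish',atz('top',310+(85+305)/2/5.57,165+(72+292)/2/5.57,.008))
print('mat',atz('top',265,222,.004), atz('side',269.5,211.3,.004))
print('keyhole',tri([ray('top',180.6,217.6),ray('side',205+ (610-400)/395*80,215+118/400*75)]), atz('top',180.6,217.6,.146))
for n,p in (('bowl',(208,128,.05)),('jar',(325,122,.155)),('scoop',(264,149,.03)),('brush',(124,180,.03)),('shampoo',(415,165,.17)),('pink',(370,145,.12)),('purple',(345,253,.12)),('turq',(420,274,.12))): print(n,atz('top',*p))
# slot axis from bolt dir/bin edges in top
p=[atz('top',145+x/5,175+y/5,.110) for x,y in((42,70),(325,45),(62,350),(335,325))]
print(p); 
print(np.degrees(np.arctan2(*(p[0]-p[2])[1::-1])),np.degrees(np.arctan2(*(p[1]-p[3])[1::-1])),np.mean(p,0))
o=ctrl.get_obs();print(toolR(o))
E
```

```text
knob (array([ 0.51662301, -0.29373996,  0.11326981]), [0.0010627208243888307, 0.0010627208243887247])
z.12. [ 0.51696677 -0.29061437  0.125     ]
dish [ 0.51592707 -0.2900037   0.008     ]
mat [ 0.43729442 -0.0115266   0.004     ] [ 0.43524267 -0.01215428  0.004     ]
keyhole (array([0.45733263, 0.25017798, 0.1429499 ]), [7.073179421784951e-05, 7.073179421785325e-05]) [0.45738194 0.24947328 0.146     ]
bowl [0.76163405 0.17635775 0.05      ]
jar [ 0.74410713 -0.2038131   0.155     ]
scoop [ 0.68849256 -0.01334531  0.03      ]
brush [0.59176258 0.47283649 0.03      ]
shampoo [ 0.6016082  -0.46709257  0.17      ]
pink [ 0.67573619 -0.34976699  0.12      ]
purple [ 0.33732615 -0.25887026  0.12      ]
turq [ 0.2689739  -0.48723409  0.12      ]
[array([0.5512726 , 0.34548694, 0.11      ]), array([0.56348033, 0.16246624, 0.11      ]), array([0.37189493, 0.33278512, 0.11      ]), array([0.38457485, 0.15805916, 0.11      ])]
4.050380605222952 1.4111129668901468 [0.46780568 0.24969937 0.11      ]
[[-2.88638531e-01  1.18941444e-05  9.57438143e-01]
 [-9.57438143e-01  3.13040022e-05 -2.88638531e-01]
 [-3.34047541e-05 -9.99999999e-01  2.35236628e-06]]
```

```bash
python3 -m crank '[[[-1,0,-62,0,0],[-1,0,-80,0,0],[-1,60,-80,40,0],[-1,110,-80,75,0],[-1,150,-80,120,0],[-1,190,-80,165,0],[-1,220,-80,215,0],[-1,250,-80,265,0],[-1,290,-80,310,0],[-1,334,-80,350,0],[-1,334,-80,367,0]]]'; python3 - <<'E'
from h import *
o=ctrl.get_obs();d=np.array([.517,-.290,.245])-o['tool_pos'];print(o['joint_pos'],toolR(o).T@d*1000)
E
```

```text
clock: 2.28
tool_pos: [0.4505, 0.2177, 0.3072]
orientation: [-90.0, 0.1, -107.0]
force: [0.2, 0.4, 1.0]
opening: 0.0876
[ 4.83293010e+01  1.19680439e+00 -1.31654679e+01  2.72679208e-03
 -7.55652064e+01  2.47159347e+01] [466.31926559  61.8336825  211.57419093]
```

```bash
python3 -m crank '[[[-1,50,10,22,0],[-1,100,15,45,0],[-1,150,25,68,0],[-1,200,30,90,0],[-1,250,35,113,0],[-1,300,40,136,0],[-1,350,45,159,0],[-1,400,50,181,0],[-1,445,60,202,0],[-1,466,62,212,0],[-1,466,62,212,0]]]'; python3 - <<'E'
from h import *
import json
o=ctrl.get_obs();w=ctrl.snapshot('wrist');cv2.imwrite('pics/w1.png',w[:,:,::-1])
print(o['clock'],o['tool_pos'],o['joint_pos'],ctrl.find_in('wrist','cover_knob'),proj('wrist',[.517,-.290,.124],o))
E
```

```text
clock: 3.65
tool_pos: [0.5185, -0.288, 0.2434]
orientation: [-90.1, -0.0, -106.9]
force: [-0.2, 0.3, 0.3]
opening: 0.0877
3.65 [ 0.51851672 -0.28797147  0.24337604] [-1.01803118e+01  1.23471284e+01 -8.51061272e+00 -1.34003445e-03
 -6.92345017e+01  8.32852954e+01] [{'extent': [212.5, 125.2, 88.1, 88.8], 'confidence': 0.84}, {'extent': [227.7, 1.2, 103.1, 60.5], 'confidence': 0.64}] [258.65465493 186.63325677]
```

View pics/w1.png

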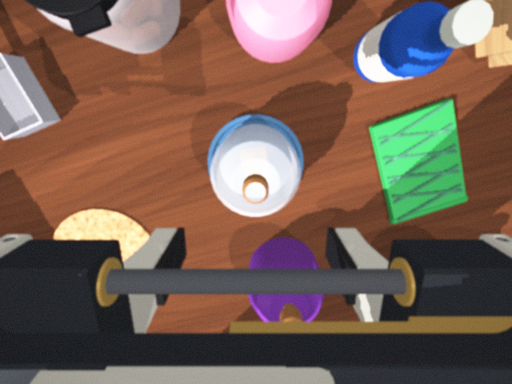

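The wrist picture shows the clear cover at (255,165) with its knob at (256,188), within 3 px of my prediction. The jaws straddle it freely.

```bash
python3 - <<'E'
from h import *
o=ctrl.get_obs();p=atz('wrist',256,188.5,.126,o);print(p,atz('top',353.5,195.2,.124),o['tool_pos'])
p[:2]=(p[:2]+atz('top',353.5,195.2,.124)[:2])/2
print(toolR(o).T@(np.array([p[0],p[1],.124-.016])-o['tool_pos'])*1000)
E
```

```text
[ 0.51641417 -0.28540914  0.126     ] [ 0.51702597 -0.29086143  0.124     ] [ 0.51857175 -0.28645611  0.24425197]
[  2.16310039 136.25213106  -1.23498493]
```

```bash
python3 -m crank '[[[-1,2,50,-1,0],[-1,2,100,-1,0],[-1,2,120,-1,0],[-1,2,130,-1,0],[-1,2,135,-1,0],[-1,2,135,-1,0]]]'; python3 - <<'E'
from h import *
o=ctrl.get_obs();w=ctrl.snapshot('wrist');cv2.imwrite('pics/w2.png',w[:,:,::-1])
print(o['clock'],o['tool_pos'],o['force'],proj('wrist',[.517,-.289,.124],o),proj('wrist',o['tool_pos'],o))
E
```

```text
clock: 4.5
tool_pos: [0.5174, -0.2883, 0.1103]
orientation: [-89.9, 0.0, -106.7]
force: [-0.1, 0.8, -0.4]
opening: 0.0878
4.5 [ 0.51735074 -0.28825783  0.11032529] [-0.0713737   0.78962071 -0.42133651] [258.40708725 253.67091927] [256.89181728 242.09913799]
```

View pics/w2.png

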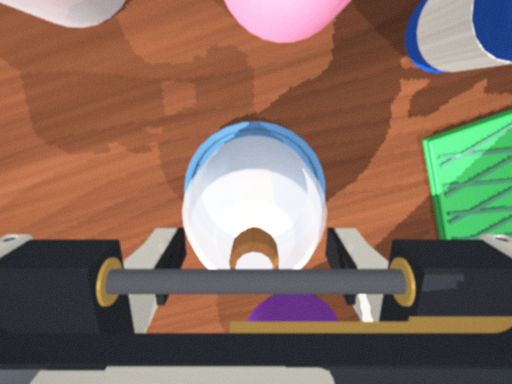

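The knob shows at (255,250), centred between the pads. I'll close on it.

```bash
python3 -m crank '[[[1,0,0,0,0],[1,0,0,0,0],[1,0,0,0,0],[1,0,0,0,0],[1,0,0,0,0],[1,0,0,0,0],[1,0,-5,0,0],[1,0,-15,0,0]]]'
```

```text
clock: 5.55
tool_pos: [0.5161, -0.2882, 0.1244]
orientation: [-90.1, 0.0, -106.8]
force: [0.2, -0.8, -2.1]
opening: 0.0269
```

```bash
python3 -m crank '[[[1,0,-25,0,0],[1,0,-60,0,0],[1,0,-95,0,0],[1,0,-120,0,0],[1,0,-130,0,0],[1,0,-130,0,0]]]'; python3 - <<'E'
from h import *
o=ctrl.get_obs();
w=ctrl.snapshot('wrist');cv2.imwrite('pics/w3.png',w[:,:,::-1])
w=ctrl.snapshot('side');cv2.imwrite('pics/s3.png',w[:,:,::-1])
print(o['clock'],o['tool_pos'],o['force'],o['opening'],toolR(o).T@(np.array([.4365,-.012,o['tool_pos'][2]])-o['tool_pos'])*1000)
E
```

```text
clock: 6.3
tool_pos: [0.5168, -0.2884, 0.2548]
orientation: [-90.0, 0.0, -106.8]
force: [-0.4, 0.4, -3.0]
opening: 0.0272
6.3 [ 0.51678029 -0.28835615  0.25483183] [-0.35328958  0.39689487 -2.97522943] 0.02719924782736399 [-2.41402182e+02 -3.28188711e-02 -1.56660880e+02]
```

View pics/s3.png

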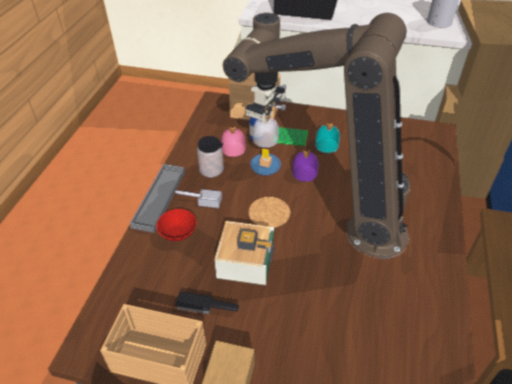

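View pics/w3.png

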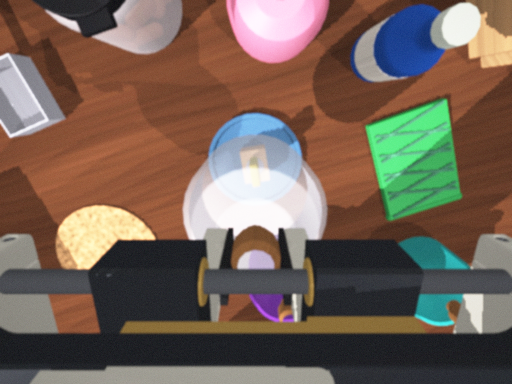

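The side picture shows the cover hanging in the gripper at about (264,130), with the key standing bare in the dish at (265,158). Next I carry the cover to the mat.

```bash
python3 -m crank '[[[1,-25,0,-16,0],[1,-62,0,-40,0],[1,-100,0,-65,0],[1,-140,0,-91,0],[1,-180,0,-117,0],[1,-212,0,-138,0],[1,-232,0,-151,0],[1,-241,0,-157,0],[1,-241,0,-157,0],[1,-241,0,-157,0]]]'; python3 - <<'E'
from h import *
o=ctrl.get_obs();w=ctrl.snapshot('wrist');cv2.imwrite('pics/w4.png',w[:,:,::-1])
print(o['clock'],o['tool_pos'],o['force'],o['opening'])
E
```

```text
clock: 7.65
tool_pos: [0.436, -0.0129, 0.2542]
orientation: [-90.0, -0.0, -106.8]
force: [0.4, 0.1, -2.5]
opening: 0.027
7.65 [ 0.43604576 -0.01289413  0.25420397] [ 0.3744113   0.1305087  -2.49225879] 0.027019341042569478
```

View pics/w4.png

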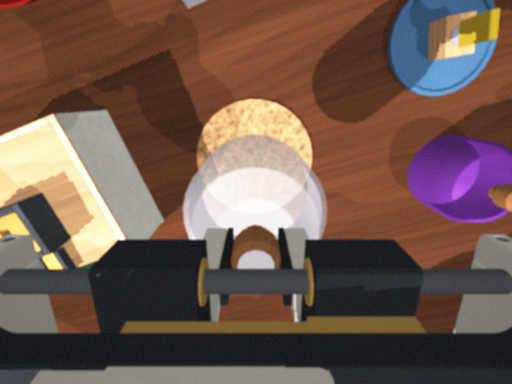

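The cover hangs over the mat, whose edge shows at (255,150), and it is clear of the bin and the purple cover. I'll lower it.

```bash
python3 -m crank '[[[1,0,30,0,0],[1,0,70,0,0],[1,0,105,0,0],[1,0,125,0,0],[1,0,135,0,0],[1,0,140,0,0],[1,0,143,0,0],[1,0,143,0,0]]]'
python3 -m crank '[[[1,0,1,0,0],[1,0,2,0,0],[1,0,3,0,0],[1,0,3,0,0]]]'
```

```text
clock: 8.7
tool_pos: [0.4363, -0.0123, 0.1119]
orientation: [-90.0, 0.0, -106.8]
force: [0.6, -0.2, -2.6]
opening: 0.027
clock: 9.2
tool_pos: [0.436, -0.0124, 0.1085]
orientation: [-90.0, -0.0, -106.8]
force: [1.2, -0.9, -2.4]
opening: 0.027
```

```bash
python3 -m crank '[[[1,0,1,0,0],[1,0,1,0,0]]]'; python3 -m crank '[[[1,0,1,0,0],[1,0,1,0,0]]]'
```

```text
clock: 9.45
tool_pos: [0.4359, -0.0124, 0.1075]
orientation: [-90.0, -0.0, -106.8]
force: [0.2, -0.8, -3.4]
opening: 0.0266
clock: 9.7
tool_pos: [0.4366, -0.0121, 0.1071]
orientation: [-89.9, 0.0, -106.8]
force: [-1.0, 2.1, 4.2]
opening: 0.0271
```

There is contact: the force went from -3 to +4 N. I'll open and rise.

```bash
python3 -m crank '[[[0.2,0,0,0,0],[-0.3,0,0,0,0],[-1,0,0,0,0],[-1,0,0,0,0],[-1,0,0,0,0],[-1,0,0,0,0],[-1,0,-30,0,0],[-1,0,-80,0,0],[-1,0,-135,0,0],[-1,0,-180,0,0],[-1,0,-190,0,0],[-1,0,-190,0,0]]]'; python3 - <<'E'
from h import *
for n in ('wrist','side','top'):
  o=ctrl.get_obs();w=ctrl.snapshot(n);cv2.imwrite(f'pics/{n}5.png',w[:,:,::-1])
print(o['clock'],o['tool_pos'])
a=cv2.imread('pics/wrist5.png');b=cv2.imread('pics/side5.png');c=cv2.imread('pics/top5.png')
a=cv2.resize(a,(400,300));b=cv2.resize(b[60:300,120:440],(400,300));c=cv2.resize(c[100:300,140:440],(400,267))
m=np.zeros((600,800,3),np.uint8);m[:300,:400]=a;m[:300,400:]=b;m[300:567,:400]=c;cv2.imwrite('pics/m5.png',m)
E
```

```text
clock: 11.2
tool_pos: [0.436, -0.0123, 0.2967]
orientation: [-90.0, 0.1, -106.8]
force: [-1.1, 0.3, -0.2]
opening: 0.0876
11.3 [ 0.43530167 -0.01248618  0.29518421]
```

View pics/m5.png

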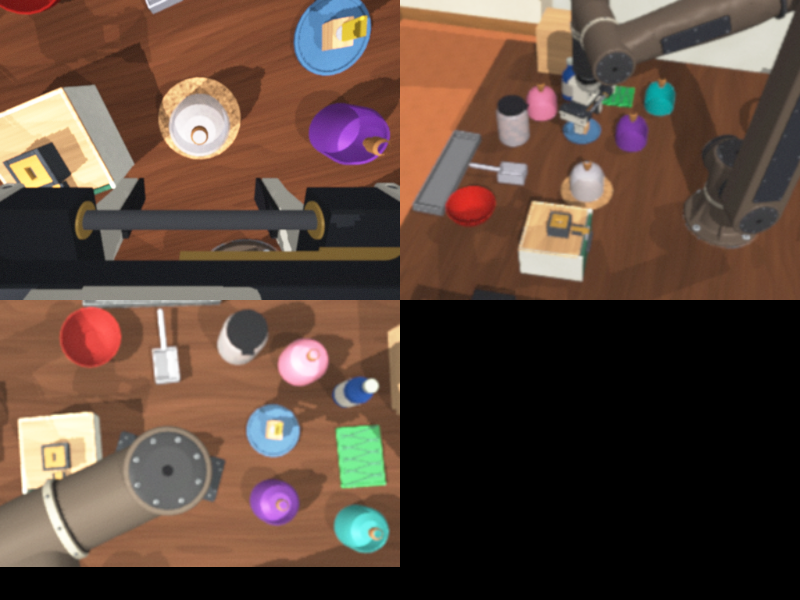

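The cover stands upright on the mat, at wrist (198,120) and side (586,178) in the mosaic, and no bystander has moved. Now over to the key.

```bash
python3 -m crank '[[[-1,40,0,26,0],[-1,90,0,59,0],[-1,140,10,91,0],[-1,190,30,124,0],[-1,225,50,147,0],[-1,241,60,157,0],[-1,241,60,157,0],[-1,241,60,157,0]]]'; python3 - <<'E'
from h import *
o=ctrl.get_obs();w=ctrl.snapshot('wrist');cv2.imwrite('pics/w6.png',w[:,:,::-1])
np.save('o6.npy',o,allow_pickle=True)
print(o['clock'],o['tool_pos'],ctrl.find_in('wrist','key_head'))
c=cv2.resize(w[90:230,180:330,::-1],(750,600)[:1]+(600,),interpolation=cv2.INTER_CUBIC) if 0 else cv2.resize(w[100:220,190:340,::-1],(750,600),interpolation=cv2.INTER_CUBIC)
cv2.imwrite('pics/w6c.png',c)
for z in (.03,.046,.07,.092): print(z,proj('wrist',[.516,-.289,z],o))
E
```

```text
clock: 12.35
tool_pos: [0.5167, -0.2878, 0.2367]
orientation: [-90.0, -0.0, -106.7]
force: [-0.3, -0.4, 1.0]
opening: 0.0877
12.35 [ 0.51671708 -0.2877615   0.23671797] [{'extent': [249.2, 155.5, 16.0, 39.2], 'confidence': 0.56}]
0.03 [257.21854905 166.85367164]
0.046 [257.29123582 169.7414514 ]
0.07 [257.41265686 174.56539922]
0.092 [257.53947583 179.60380216]
```

View pics/w6.png

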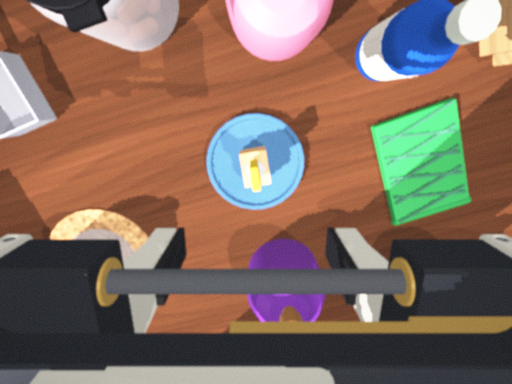

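View pics/w6c.png

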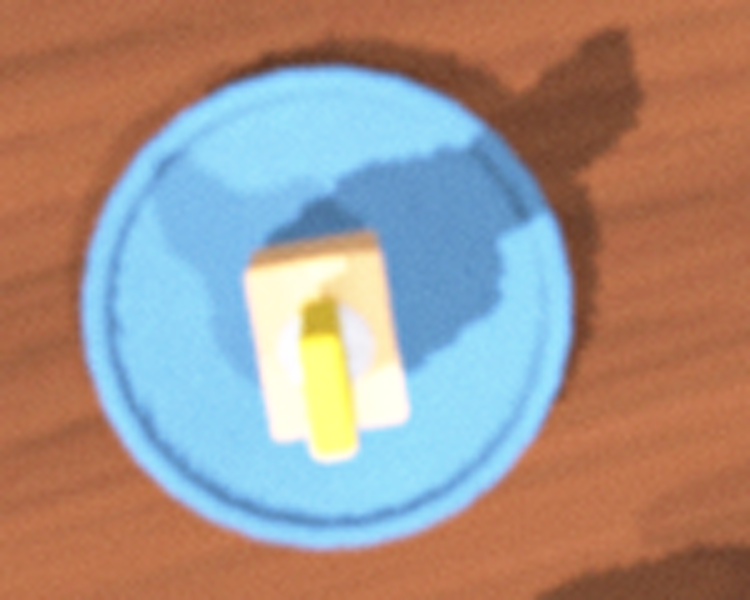

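```bash
python3 - <<'E'
from h import *
o=np.load('o6.npy',allow_pickle=True).item()
f=lambda x,y,z:atz('wrist',190+x/5,100+y/5,z,o)
def az(a,b,z):
    d=f(*b,z)-f(*a,z); return np.degrees(np.arctan2(d[1],d[0])),np.linalg.norm(d)*1000
print('head edges',az((303,335),(313,455),.092),az((343,335),(355,455),.092))
print('post',az((246,268),(272,440),.042),az((378,240),(408,415),.042),az((246,268),(378,240),.042),az((272,440),(408,415),.042))
print('headc',f(328,395,.092),'post c',f(326,341,.042))
# red-ish segmentation of yellow head top
im=cv2.imread('pics/w6.png')[100:220,190:340];big=cv2.resize(im,None,fx=5,fy=5,interpolation=cv2.INTER_CUBIC)
h=cv2.cvtColor(big,cv2.COLOR_BGR2HSV);m=((h[...,0]>22)&(h[...,0]<36)&(h[...,1]>110)&(h[...,2]>215)).astype(np.uint8)
n,l,s,c=cv2.connectedComponentsWithStats(m);i=1+np.argmax(s[1:,4]);print(s[i],c[i]);cn,_=cv2.findContours((l==i).astype(np.uint8),0,1);r=cv2.minAreaRect(cn[0]);b=cv2.boxPoints(r);print(r,b)
R_=toolR(o);print('toolx az',np.degrees(np.arctan2(R_[1,0],R_[0,0])),'tool z az',np.degrees(np.arctan2(R_[1,2],R_[0,2])))
E
```

```text
head edges (np.float64(167.59850321442806), np.float64(27.706967216486394)) (np.float64(169.0214246008917), np.float64(27.767605246623127))
post (np.float64(170.7736059108126), np.float64(45.7047004865609)) (np.float64(173.56917013534328), np.float64(46.30479162780589)) (np.float64(-94.72669404113543), np.float64(33.843806679933564)) (np.float64(-95.87155947345768), np.float64(36.05968587346044))
headc [ 0.51728655 -0.28713847  0.092     ] post c [ 0.51776317 -0.28676403  0.042     ]
[ 301  296   52  153 4652] [327.58856406 383.72785899]
((326.5876159667969, 371.5746765136719), (151.60910034179688, 41.227508544921875), 80.66500091552734) [[293.95087 300.1177 ]
 [334.6324  293.43033]
 [359.22437 443.03165]
 [318.54285 449.71902]]
toolx az -106.74458040006868 tool z az -16.744580432644025
```

The key head's top is centred at wrist (255.6,179), which gives about (0.517,-0.287), and its length axis is about 7° off tool z. I'll turn -0.125 rad and come down in part.

```bash
python3 -m crank '[[[-1,-1,40,0,-0.125],[-1,-1,85,0,-0.125],[-1,-1,110,0,-0.125],[-1,-1,120,0,-0.125],[-1,-1,120,0,-0.125],[-1,-1,120,0,-0.125]]]'; python3 - <<'E'
from h import *
o=ctrl.get_obs();w=ctrl.snapshot('wrist');cv2.imwrite('pics/w7.png',w[:,:,::-1])
np.save('o7.npy',o,allow_pickle=True)
print(o['clock'],o['tool_pos'],o['orientation'])
cv2.imwrite('pics/w7c.png',cv2.resize(w[120:270,165:345,::-1],(720,600),interpolation=cv2.INTER_CUBIC))
print(proj('wrist',[o['tool_pos'][0],o['tool_pos'][1],.092],o))
E
```

```text
clock: 13.2
tool_pos: [0.5181, -0.2875, 0.1182]
orientation: [-89.9, -0.0, -99.6]
force: [-0.3, -0.2, 0.7]
opening: 0.0875
13.2 [ 0.51805113 -0.2875458   0.11815338] [-8.98596169e+01 -1.92418784e-02 -9.95798625e+01]
[256.61553242 224.61884601]
```

View pics/w7c.png

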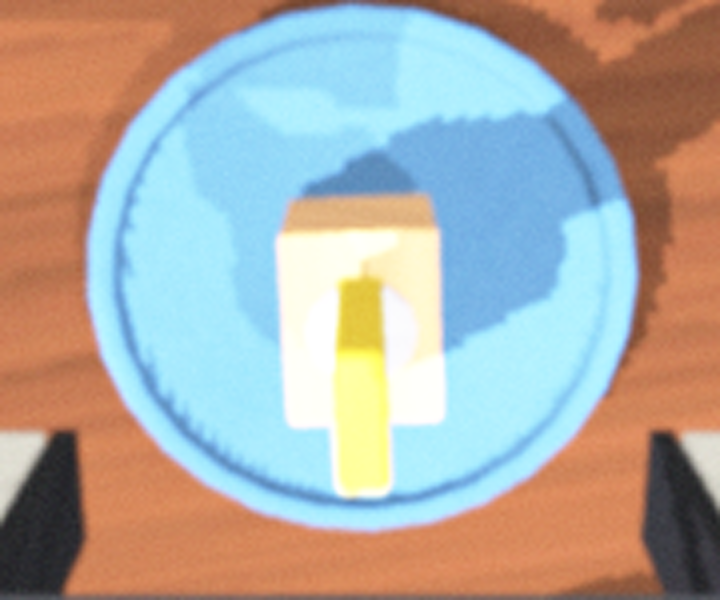

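The head sits at (255.5,225) against a predicted (256.6,224.6), and the yaw is aligned. I'll descend and close.

```bash
python3 -m crank '[[[-1,0,25,0,0],[-1,0,45,0,0],[-1,0,60,0,0],[-1,0,67,0,0],[-1,0,67,0,0],[1,0,67,0,0],[1,0,67,0,0],[1,0,67,0,0],[1,0,67,0,0],[1,0,67,0,0],[1,0,67,0,0],[1,0,67,0,0]]]'; python3 - <<'E'
from h import *
o=ctrl.get_obs();w=ctrl.snapshot('wrist');cv2.imwrite('pics/w8.png',w[:,:,::-1])
print(o['clock'],o['tool_pos'],o['orientation'],o['opening'],o['force'])
E
```

```text
clock: 14.75
tool_pos: [0.517, -0.2875, 0.0495]
orientation: [-90.0, 0.0, -99.6]
force: [0.6, -0.9, -0.7]
opening: 0.023
14.75 [ 0.51704551 -0.28748075  0.04953964] [-9.00022964e+01  6.59103126e-05 -9.96122819e+01] 0.023008460557945986 [ 0.60283425 -0.89374857 -0.6865521 ]
```

View pics/w8.png

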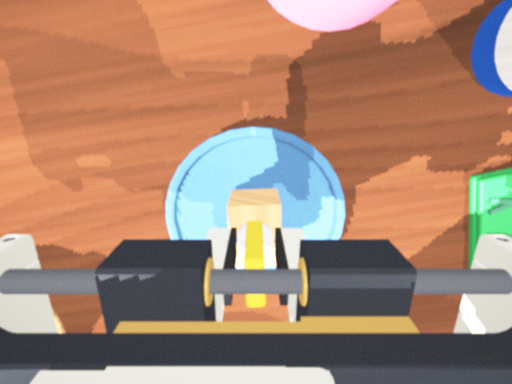

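The fingers are either still closing or resting on the collar, so I'll give them a few more rows.

```bash
python3 -m crank '[[[1,0,0,0,0],[1,0,0,0,0],[1,0,0,0,0],[1,0,0,0,0]]]'
```

```text
clock: 15.3
tool_pos: [0.517, -0.2875, 0.0495]
orientation: [-90.0, -0.0, -99.6]
force: [0.2, -0.3, 0.4]
opening: 0.0095
```

Opening 9.5 mm means the key head is gripped. Lifting.

```bash
python3 -m crank '[[[1,0,-8,0,0],[1,0,-22,0,0],[1,0,-40,0,0],[1,0,-65,0,0],[1,0,-100,0,0],[1,0,-140,0,0],[1,0,-165,0,0],[1,0,-175,0,0],[1,0,-175,0,0]]]'; python3 -m crank '[[[1,-25,0,-10,0],[1,-75,0,-30,-0.05],[1,-128,0,-52,-0.1],[1,-182,0,-74,-0.15],[1,-236,0,-96,-0.2],[1,-290,0,-118,-0.2],[1,-344,0,-140,-0.2],[1,-398,0,-162,-0.2],[1,-450,0,-183,-0.2],[1,-490,0,-200,-0.2],[1,-510,0,-208,-0.2],[1,-510,0,-208,-0.2]]]'; python3 - <<'E'
from h import *
o=ctrl.get_obs();w=ctrl.snapshot('wrist');cv2.imwrite('pics/w9.png',w[:,:,::-1])
np.save('o9.npy',o,allow_pickle=True)
print(o['clock'],o['tool_pos'],o['orientation'],o['opening'],o['joint_pos'],proj('wrist',[.4575,.25,.146],o))
E
```

```text
clock: 16.42
tool_pos: [0.5171, -0.2874, 0.2251]
orientation: [-89.9, 0.0, -99.6]
force: [0.9, -0.0, -0.1]
opening: 0.0098
clock: 17.92
tool_pos: [0.3966, 0.2506, 0.2235]
orientation: [-90.1, -0.1, -88.1]
force: [-0.1, -0.8, -0.2]
opening: 0.0101
17.925 [0.39660438 0.2505709  0.22353958] [-9.00765412e+01 -8.93977505e-02 -8.80546562e+01] 0.01009977435043272 [ 5.64074266e+01  9.60950606e-01 -2.44180859e+01 -1.14138854e-02
 -6.47381985e+01  3.55427389e+01] [259.38109156 130.03322809]
```

View pics/w9.png

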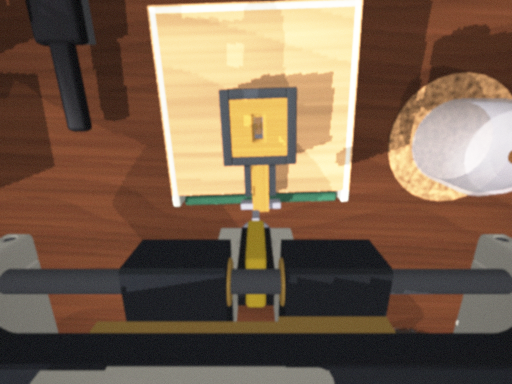

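The wrist picture shows the lock with its keyhole at about (257,127), the key held at (256,265) and the cover still on the mat. I'll enlarge the lock and key.

```bash
python3 - <<'E'
import cv2,numpy as np
w=cv2.imread('pics/w9.png')
a=cv2.resize(w[80:180,210:310],(500,500),interpolation=cv2.INTER_CUBIC)
b=cv2.resize(w[195:315,226:286],(290,580),interpolation=cv2.INTER_CUBIC)
m=np.zeros((580,800,3),np.uint8);m[:500,:500]=a;m[:,505:795]=b;cv2.imwrite('pics/w9c.png',m)
E
```

```text
(no output)
```

View pics/w9c.png

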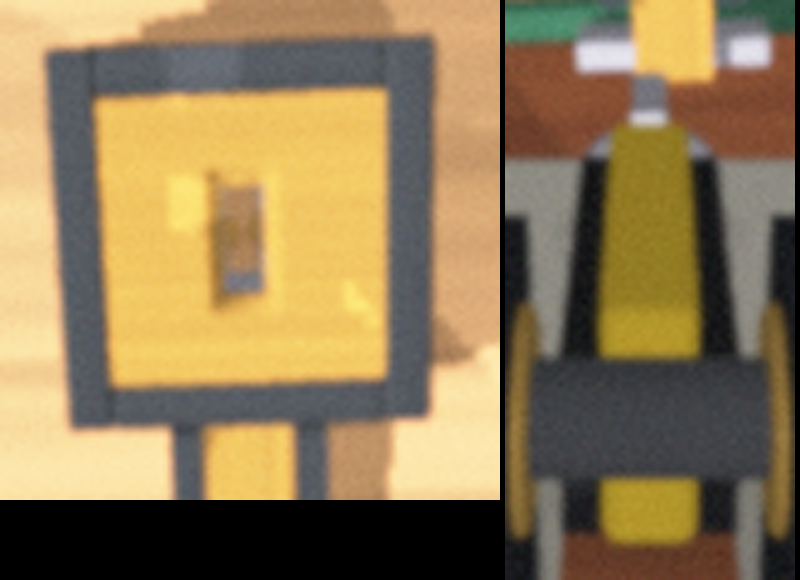

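```bash
python3 - <<'E'
from h import *
o=np.load('o9.npy',allow_pickle=True).item()
f=lambda x,y,z=.146:atz('wrist',210+x/5,80+y/5,z,o)
def az(a,b):
    d=f(*b)-f(*a); return round(float(np.degrees(np.arctan2(d[1],d[0]))),2),round(np.linalg.norm(d)*1000,1)
print('slot',az((214,305),(213,175)),az((266,296),(264,182)),az((278,300),(278,175)))
print('brass',az((110,387),(95,95)),az((388,380),(388,90)),az((388,90),(95,95)),az((388,380),(110,387)))
print('case',az((72,427),(48,52)),az((430,415),(432,40)),az((432,40),(48,52)),az((430,415),(72,427)))
print('hole',f(243,240),'brass c',np.mean([f(110,387),f(95,95),f(388,380),f(388,90)],0),'case c',np.mean([f(72,427),f(48,52),f(430,415),f(432,40)],0))
Rm=toolR(o);print('tool z az',np.degrees(np.arctan2(Rm[1,2],Rm[0,2])))
T=lambda x,y,z:o['tool_pos']+Rm@np.array([x,y,z])/1000
for n,p in (('tip+x',(0,38,8)),('tip',(0,38,0)),('tip-x',(0,38,-8)),('bit top',(0,20,8)),('headtop+',(0,-42,14)),('headtop-',(0,-42,-14)),('headbot+',(0,5,14))): print(n,proj('wrist',T(*p),o))
E
```

```text
slot (2.21, np.float64(20.8)) (3.43, np.float64(18.2)) (2.57, np.float64(20.0))
brass (3.37, np.float64(46.8)) (3.96, np.float64(46.4)) (92.86, np.float64(46.3)) (93.38, np.float64(46.8))
case (3.57, np.float64(60.1)) (4.18, np.float64(59.8)) (93.62, np.float64(60.1)) (93.87, np.float64(60.8))
hole [0.45910714 0.25069868 0.146     ] brass c [0.45871086 0.25030956 0.146     ] case c [0.4589509  0.25028273 0.146     ]
tool z az 1.9452243837022067
tip+x [256.39765637 208.14825612]
tip [256.38851215 218.07738535]
tip-x [256.37957834 227.77805102]
bit top [256.48057282 217.8397709 ]
headtop+ [256.94716075 259.09833819]
headtop- [256.86499814 308.46109941]
headbot+ [256.57179128 218.58516849]
```

The hole lies at about (0.459,0.2505) with yaw about 3.3°, and the key's bit is where I expect it in the hand, which puts the tip 38 mm beyond the TCP. I'll hover the tip 6 mm over the hole.

```bash
python3 -m crank '[[[1,2,0,30,-0.024],[1,2,0,55,-0.024],[1,2,10,62,-0.024],[1,2,24,62,-0.024],[1,2,32,62,-0.024],[1,2,32,62,-0.024],[1,2,32,62,-0.024]]]'; python3 - <<'E'
from h import *
o=ctrl.get_obs();w=ctrl.snapshot('wrist');cv2.imwrite('pics/w10.png',w[:,:,::-1])
np.save('o10.npy',o,allow_pickle=True)
print(o['clock'],o['tool_pos'],o['orientation'],o['opening'],o['force'])
w=w[:,:,::-1]
a=cv2.resize(w[150:250,206:306],(600,600),interpolation=cv2.INTER_CUBIC)
cv2.imwrite('pics/w10c.png',a)
Rm=toolR(o);T=lambda x,y,z:o['tool_pos']+Rm@np.array([x,y,z])/1000
for n,p in (('tip+x',(0,38,8)),('tip',(0,38,0)),('tip-x',(0,38,-8))): print(n,proj('wrist',T(*p),o))
print('hole',proj('wrist',[.4590,.2506,.146],o))
s=ctrl.snapshot('side')[:,:,::-1];cv2.imwrite('pics/s10c.png',cv2.resize(s[190:270,200:290],(675,600),interpolation=cv2.INTER_CUBIC))
E
```

```text
clock: 18.85
tool_pos: [0.459, 0.2503, 0.193]
orientation: [-90.0, 0.0, -86.7]
force: [-1.3, 0.5, -1.1]
opening: 0.01
18.85 [0.45904006 0.25032068 0.19299936] [-8.99669711e+01  2.00719795e-02 -8.67406978e+01] 0.010019770495822634 [-1.28169278  0.47490412 -1.05483664]
tip+x [256.37144049 208.17046256]
tip [256.36259527 218.09927929]
tip-x [256.35395357 227.79964685]
hole [255.98885777 213.54663204]
```

View pics/w10c.png

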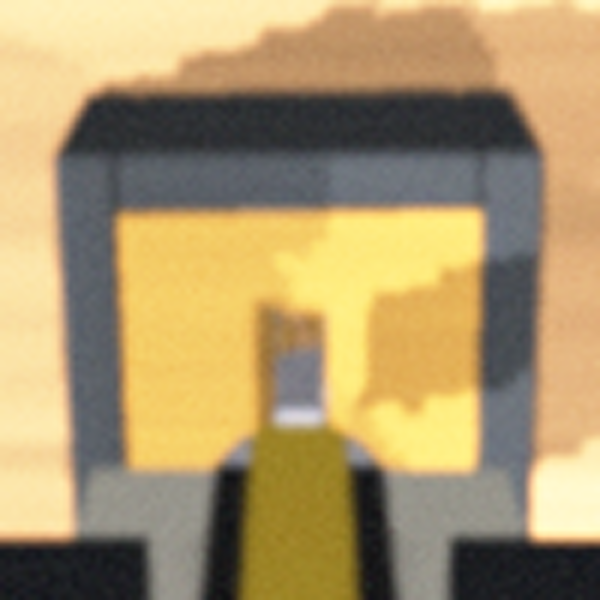

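View pics/s10c.png

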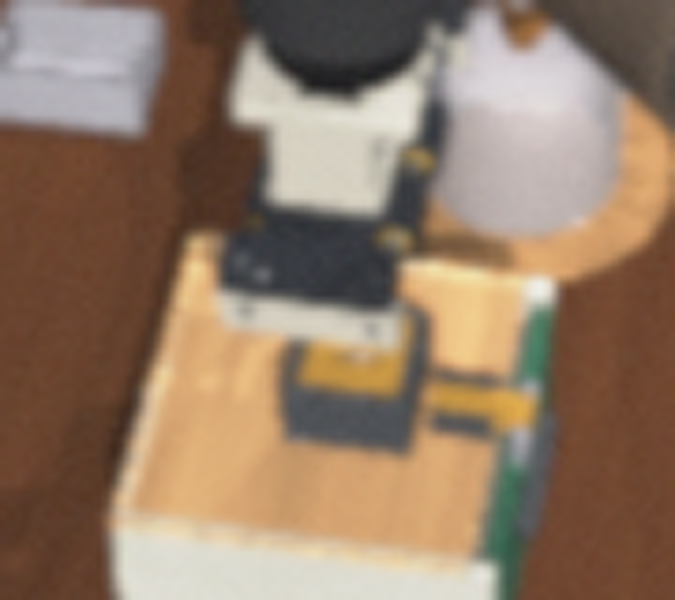

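```bash
python3 - <<'E'
from h import *
o=np.load('o10.npy',allow_pickle=True).item()
f=lambda x,y,z=.146:atz('wrist',206+x/6,150+y/6,z,o)
Rm=toolR(o)
tl=lambda p:np.round(Rm.T@(p-o['tool_pos'])*1000,2)
for n,p in (('far L',(117,210)),('far R',(485,210)),('slot far',(295,305)),('L@381',(124,381)),('R@381',(481.5,381)),('L@465',(128,465)),('caseFL',(62,153)),('caseFR',(541,153))): print(n,tl(f(*p)))
# bit face seen at tip plane
z=o['tool_pos'][2]-.038
for n,p in (('bitL',(272,380)),('bitR',(325,380)),('bitfar',(299,352))): print(n,tl(f(*p,z)))
w=cv2.imread('pics/w10.png')[190:230,236:276]
g=cv2.convertScaleAbs(w,alpha=1.0);cv2.imwrite('pics/w10d.png',cv2.resize(g,(600,600),interpolation=cv2.INTER_LANCZOS4))
w=cv2.imread('pics/w9.png')[108:148,238:278];cv2.imwrite('pics/w9d.png',cv2.resize(w,(600,600),interpolation=cv2.INTER_LANCZOS4))
E
```

```text
far L [-23.33  47.02  23.24]
far R [23.04 47.   23.24]
slot far [-0.9  47.01 10.51]
L@381 [-2.318e+01  4.701e+01 -1.000e-02]
R@381 [ 2.338e+01  4.699e+01 -1.000e-02]
L@465 [-23.03  47.   -12.02]
caseFL [-29.94  47.03  30.66]
caseFR [29.77 47.01 30.66]
bitL [-3.76 38.    3.86]
bitR [ 2.84 38.    3.86]
bitfar [-0.4 38.   7.6]
```

View pics/w10d.png

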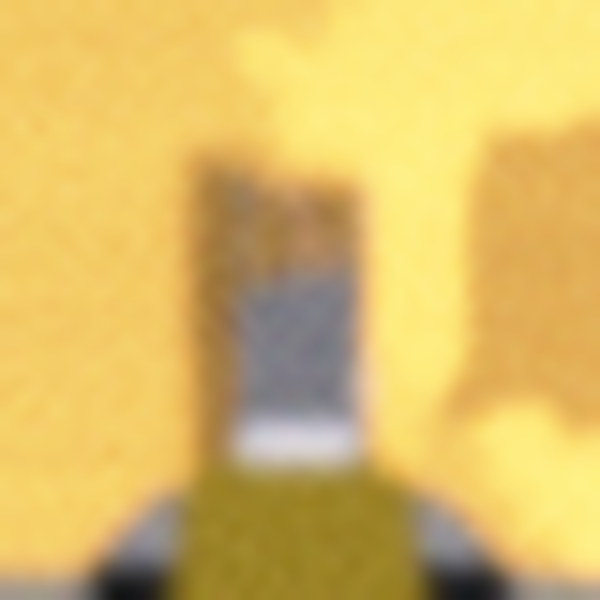

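View pics/w9d.png

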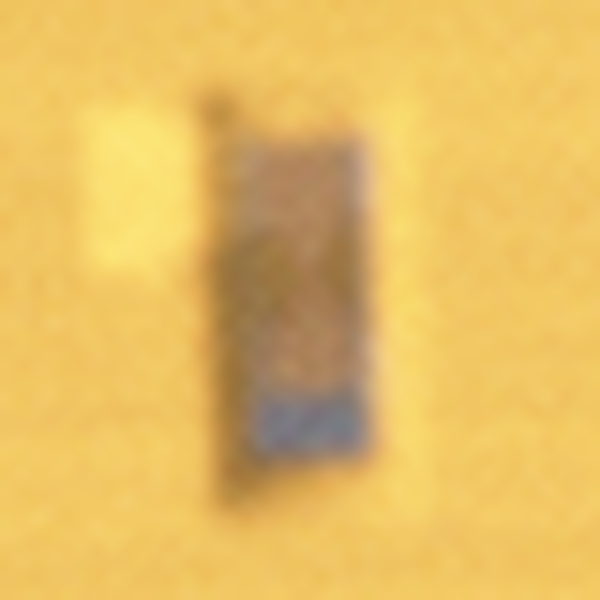

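In this picture the brass face is centred on the tool axis to within 0.1 mm, and the bit reads about 0.3–0.4 mm to the left. I'll correct by +0.3 in x and go in, watching the force.

```bash
python3 -m crank '[[[1,0.3,4,0,0],[1,0.3,7,0,0],[1,0.3,9,0,0],[1,0.3,11,0,0],[1,0.3,11,0,0]]]'; python3 -m crank '[[[1,0,2,0,0],[1,0,4,0,0],[1,0,4,0,0]]]';
```

```text
clock: 19.58
tool_pos: [0.4591, 0.2497, 0.1814]
orientation: [-90.0, -0.0, -86.8]
force: [0.3, -0.5, -0.2]
opening: 0.0098
clock: 19.95
tool_pos: [0.4591, 0.2497, 0.1773]
orientation: [-90.0, -0.0, -86.8]
force: [-0.3, 0.3, -0.5]
opening: 0.0099
```

The tip is 6.7 mm in with no force, so it has entered the slot. I'll go on to the narrower part.

```bash
python3 -m crank '[[[1,0,2,0,0],[1,0,4,0,0],[1,0,4,0,0]]]'; python3 -m crank '[[[1,0,2,0,0],[1,0,4,0,0],[1,0,4,0,0]]]';
```

```text
clock: 20.32
tool_pos: [0.4591, 0.2497, 0.1734]
orientation: [-90.0, -0.0, -86.8]
force: [0.6, 0.0, -1.2]
opening: 0.0096
clock: 20.7
tool_pos: [0.4591, 0.2497, 0.1693]
orientation: [-90.0, -0.0, -86.8]
force: [-0.1, 0.5, -0.8]
opening: 0.0102
```

It is 14.7 mm deep, and the pins start at 17 mm. I'll push on slowly with a yaw wiggle.

```bash
python3 -m crank '[[[1,0,1,0,0.04],[1,0,2,0,-0.04],[1,0,3,0,0.04],[1,0,3.5,0,-0.04],[1,0,3.5,0,0]]]'; python3 -m crank '[[[1,0,1,0,0.04],[1,0,1,0,-0.04],[1,0,2,0,0.04],[1,0,2,0,-0.04],[1,0,2,0,0]]]'
```

```text
clock: 21.32
tool_pos: [0.4594, 0.2495, 0.1664]
orientation: [-90.0, -0.0, -86.8]
force: [0.8, -0.7, 1.2]
opening: 0.0098
clock: 21.95
tool_pos: [0.4598, 0.2496, 0.1649]
orientation: [-89.9, -0.0, -86.7]
force: [0.5, -3.5, 4.6]
opening: 0.0098
```

```bash
python3 -m crank '[[[1,0,1,0,0.05],[1,0,1.5,0,-0.05],[1,0,2,0,0.05],[1,0,2,0,-0.05],[1,0,2,0,0]]]'; python3 -m crank '[[[1,0,0.5,0,0.05],[1,0,1,0,-0.05],[1,0,1,0,0.05],[1,0,1,0,-0.05],[1,0,1,0,0]]]'
```

```text
clock: 22.58
tool_pos: [0.4596, 0.2496, 0.1627]
orientation: [-89.9, -0.0, -86.7]
force: [1.0, -1.3, 3.5]
opening: 0.0101
clock: 23.2
tool_pos: [0.4595, 0.2496, 0.1615]
orientation: [-90.0, -0.0, -86.7]
force: [0.8, -1.4, 2.6]
opening: 0.0097
```

```bash
python3 -m crank '[[[1,0,1,0,0.05],[1,0,1.5,0,-0.05],[1,0,2,0,0.05],[1,0,2.5,0,-0.05],[1,0,2.5,0,0]]]'; python3 -m crank '[[[1,0,0.5,0,0.05],[1,0,1,0,-0.05],[1,0,1.5,0,0.05],[1,0,1.5,0,-0.05],[1,0,1.5,0,0]]]'
```

```text
clock: 23.82
tool_pos: [0.4599, 0.2499, 0.1599]
orientation: [-89.9, 0.0, -86.7]
force: [-0.7, -2.1, 7.7]
opening: 0.0099
clock: 24.45
tool_pos: [0.4596, 0.2502, 0.1577]
orientation: [-89.9, 0.1, -86.7]
force: [-0.7, 1.4, 2.4]
opening: 0.0101
```

```bash
python3 -m crank '[[[1,0,1,0,0.05],[1,0,1.5,0,-0.05],[1,0,2,0,0.05],[1,0,2.5,0,-0.05],[1,0,2.5,0,0]]]'; python3 -m crank '[[[1,0,0.5,0,0.05],[1,0,1,0,-0.05],[1,0,1,0,0.05],[1,0,1,0,-0.05],[1,0,1,0,0]]]'
```

```text
clock: 25.08
tool_pos: [0.4592, 0.2501, 0.1545]
orientation: [-90.0, 0.0, -86.8]
force: [-0.2, 0.9, -1.9]
opening: 0.0101
clock: 25.7
tool_pos: [0.4589, 0.2501, 0.1536]
orientation: [-90.0, 0.0, -86.8]
force: [-4.0, 1.3, 3.9]
opening: 0.0097
```

```bash
python3 -m crank '[[[1,0,1,0,0],[1,0,2,0,0],[1,0,2,0,0]]]'; python3 - <<'E'
from h import *
o=ctrl.get_obs();w=ctrl.snapshot('wrist')[:,:,::-1];s=ctrl.snapshot('side')[:,:,::-1]
print(o['clock'],o['tool_pos'],o['force'],o['joint_pos'])
m=np.zeros((450,800,3),np.uint8);m[:300,:400]=cv2.resize(w,(400,300));m[:400,400:]=cv2.resize(s[190:270,205:285],(400,400),interpolation=cv2.INTER_CUBIC);cv2.imwrite('pics/m11.png',m)
cv2.imwrite('pics/w11c.png',cv2.resize(w[150:270,176:336],(800,600),interpolation=cv2.INTER_CUBIC))
E
```

```text
clock: 26.08
tool_pos: [0.4598, 0.2503, 0.1535]
orientation: [-89.9, 0.1, -86.7]
force: [-5.1, -1.0, 13.4]
opening: 0.0099
26.075 [0.45981532 0.25025814 0.15346023] [-5.12593966 -1.02584861 13.38890075] [ 50.08647005   9.80274554 -24.35133459   0.05711565 -55.72377399
  43.19221985]
```

View pics/w11c.png

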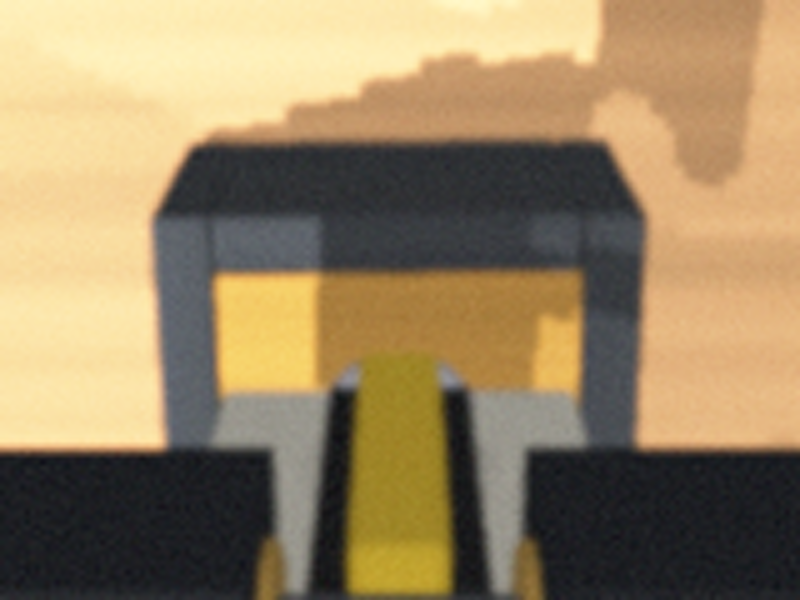

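View pics/m11.png

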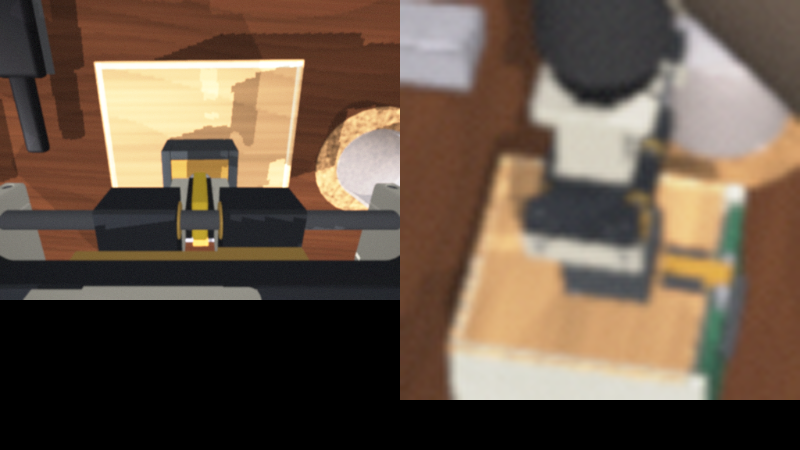

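The collar sits on the brass face: z stopped at 0.1535 and 13 N built up, about 30 mm deep. I'll ease the push by 1 mm and turn clockwise, which is positive about tool y (down).

```bash
python3 -m crank '[[[1,0,-1,0,0],[1,0,-1,0,0.05],[1,0,-1,0,0.2],[1,0,-1,0,0.35],[1,0,-1,0,0.5],[1,0,-1,0,0.5]]]'
```

```text
clock: 26.92
tool_pos: [0.4597, 0.2496, 0.1535]
orientation: [-89.9, 0.0, -115.5]
force: [-1.7, -1.8, 7.7]
opening: 0.0096
```

```bash
python3 -m crank '[[[1,0,0,0,0.15],[1,0,0,0,0.3],[1,0,0,0,0.45],[1,0,0,0,0.6],[1,0,0,0,0.75],[1,0,0,0,0.9],[1,0,0,0,1.03],[1,0,0,0,1.1],[1,0,0,0,1.1],[1,0,0,0,1.1]]]'; python3 - <<'E'
from h import *
o=ctrl.get_obs();w=ctrl.snapshot('wrist')[:,:,::-1];s=ctrl.snapshot('side')[:,:,::-1]
print(o['clock'],o['tool_pos'],o['orientation'],o['force'],o['moment'],o['joint_pos'],o['opening'])
m=np.zeros((450,800,3),np.uint8);m[:300,:400]=cv2.resize(w,(400,300));m[:400,400:]=cv2.resize(s[190:270,205:285],(400,400),interpolation=cv2.INTER_CUBIC);cv2.imwrite('pics/m12.png',m)
cv2.imwrite('pics/w12c.png',cv2.resize(w[150:270,176:336],(800,600),interpolation=cv2.INTER_CUBIC))
E
```

```text
clock: 28.18
tool_pos: [0.4586, 0.2491, 0.1535]
orientation: [-89.9, -0.0, -178.4]
force: [-7.6, -1.5, 12.2]
opening: 0.0098
28.175 [0.45862151 0.24914149 0.15345964] [-8.99454723e+01 -4.09362999e-02 -1.78407037e+02] [-7.60536235 -1.454369   12.2339242 ] [-0.76208098  2.69097193  0.02510865] [ 5.00775116e+01  9.77349256e+00 -2.43674797e+01  6.62781321e-03
 -5.59269905e+01 -4.84882459e+01] 0.009837023688048209
```

View pics/w12c.png

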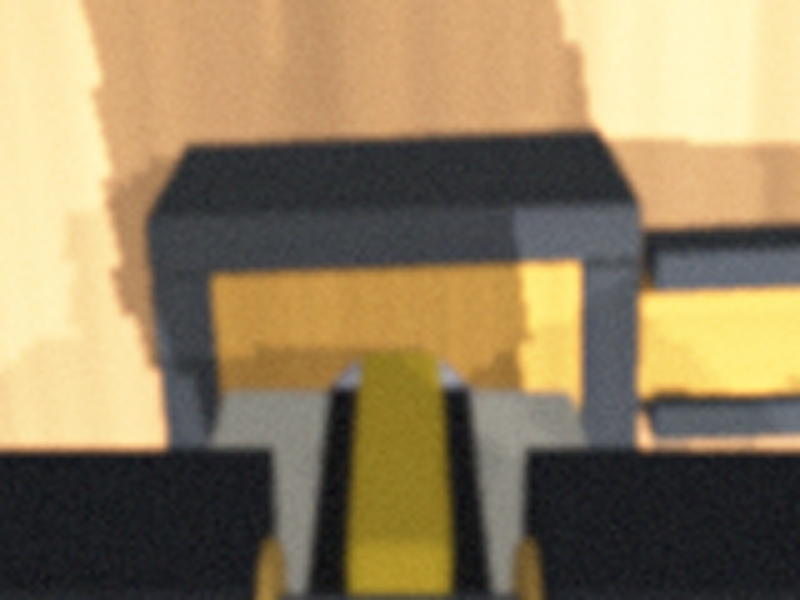

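View pics/m12.png

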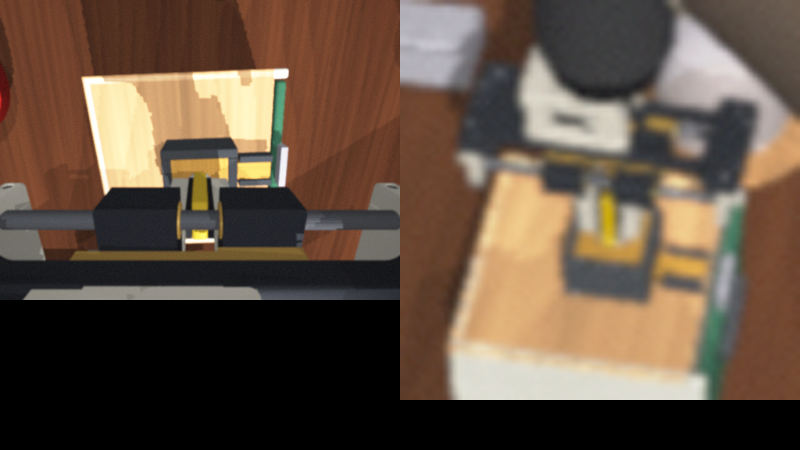

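The tool has turned 91.6°, the key head is still aligned in the pads, and the bolt's end has drawn back from about x=735 to 705 in the side crop. A last check of the whole scene before handing in.

```bash
python3 - <<'E'
from h import *
s=ctrl.snapshot('side')[:,:,::-1];t=ctrl.snapshot('top')[:,:,::-1]
o=ctrl.get_obs();print(o['clock'],o['tool_pos'],o['force'],o['opening'],o['orientation'],o['moment'])
m=np.zeros((600,800,3),np.uint8);m[:300,:400]=cv2.resize(s,(400,300));m[:300,400:]=cv2.resize(t,(400,300));m[300:,:400]=cv2.resize(s[150:240,220:340],(400,300),interpolation=cv2.INTER_CUBIC);m[300:,400:]=cv2.resize(t[170:260,210:330],(400,300),interpolation=cv2.INTER_CUBIC);cv2.imwrite('pics/m13.png',m)
E
```

```text
28.375 [0.45863952 0.24914099 0.15348212] [-6.57541296 -2.01643496 12.31323534] 0.010162473699218272 [-8.99466597e+01 -3.69899506e-02 -1.78402217e+02] [-0.73325449  2.6792066  -0.02246192]
```

View pics/m13.png

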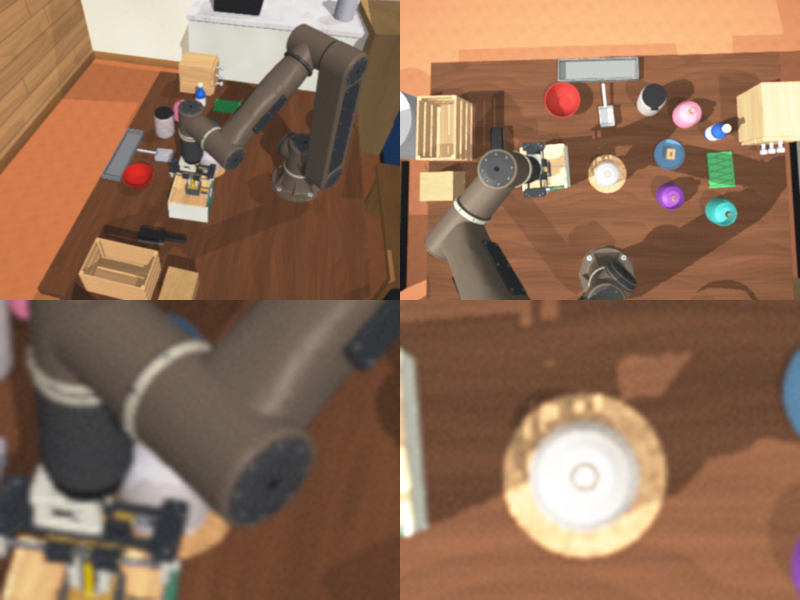

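```bash
python3 - <<'E'
from plant import ctrl
print(ctrl.close_job()); o=ctrl.get_obs(); print(o['clock'],o['tool_pos'],o['orientation'],o['force'],o['opening'])
E
```

```text
the job is handed in; nothing more can be done
None
the job is handed in; nothing more can be done
```

I carried out every step and handed the job in at about 28.4 s of the 67 s allowed. The close gave no verdict.

**What I did:** I lifted the clear cover by its knob and stood it on the cork mat, then let it go. I took the key from the dish, worked it past the pins with small yaw wiggles (the push read under 8 N after each step), and turned it clockwise. The arm is still holding the key turned.

**Last checks:**
- **Cover:** it stood upright near the middle of the mat in the top view, with the gripper well away from it.
- **Key depth:** the tip was about 30 mm down, worked out from the tool height. The collar looked seated on the brass face, and the push down was about 12 N.
- **Turn:** the tool had turned 91.6° (1.6 rad), so the plug should be near 1.5 rad allowing for the play. I could not read the plug angle directly. The pictures showed the bolt drawn back and the key still square in the jaws, with the opening at 10 mm.
- **Bystanders:** those in view looked unmoved; the arm partly hid the brush in the last top view, though it looked in place from the side.

**Readings that were unclear or off:**
- The yaw moment was lost in noise (about ±0.025 N m), so it did not confirm the spring load.
- A sideways force of about 7 N remained on the tool.
- The tool sat about 1.5 mm from my measured keyhole centre, within the 4 mm limit.

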